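# Third hand at the comb jig

## Task

Set the comb gluing jig for me: stand the thick gauge in the groove in front of the fence, near the middle and fully down, and let go of it, then slide the rail up until the gauge is pinched flat against the fence. Keep pressing with a steady, gentle push of about 10 newtons while I tighten the wing nuts: finish while still holding the rail pressed like this, and leave the thin gauge and everything else alone.

Things in the scene. Friction and masses are not known exactly. Their poses are not given: they have to be found in the camera images.
- jig: Comb gluing jig, fixed: plywood board 190 (x) x 260 (y) x 30 mm high; origin at the centre of its underside, x towards the fence, y along it, z up. The fence face is at x = +60 mm. The groove in front of it runs along y over the whole board at x = 44 to 60 mm. Two wing nuts at x = -11, y = -80 and +80 mm are 33 mm over the wings, studs up to 60 mm above the table.
- fence: Fixed wooden fence bar along the far side of the jig, 240 long, 25 thick, 32 mm high above the board (top 62 mm above the table). Origin at the middle of the lower edge of its face, at the board's top; axes as the jig's; the face looks to -x and is flush with the groove's far wall.
- groove_mid (a point): The middle of the groove on its floor, 16 mm above the table; the groove is 16 mm wide (x) and 14 mm deep, open at both ends; axes as the jig's.
- rail: Sliding aluminium angle, 220 long: an upright 12 thick, 32 mm high facing the fence, and a foot, top 6.5 mm above the board, reaching back 87 mm from its face under the loose wing nuts. Origin at the middle of the lower edge of the upright's face; axes as the jig's: the gap is fence x minus rail x, 18 to 36 mm at the start. Slides along x only, 1.5 N friction, stays where left.
- knob (a point): The place to grip the upright round wooden knob on the rail's foot, on its axis, 56 mm above the table: 23 mm diameter (foot 28), straight from 44 to 72 mm above the table, top at 77 mm; 50 mm behind (-x of) the near face of the rail's upright; the foot round it has its top 37 mm above the table.
- gauge_thick: Thick gauge, loose, about 160 g: steel blade 12 mm thick (x), 60 wide (y), 56 high, with a wooden grip on top 18 thick (x), 52 wide (y), 34 mm high; 88 mm high in all. Origin at the centre of the blade's lower edge, z up. Stands upright in the slot of a small wooden stand; same either way round.
- gauge_thin: The thin gauge: of the same shape, but the blade is 5 mm and the grip 10 mm thick. Stays in its stand.
- stand_thick: The stand of the thick gauge, a fixed wooden block 50 (x) x 84 (y) x 32 mm with a slot 15 mm wide, 64 mm long, 20 mm deep; origin at the centre of its underside. The two stands change places from run to run.
- stand_thin: The stand of the thin gauge, of the same size with a slot 8 mm wide.
- white_bottle: A small white dropper bottle, 31 x 30 x 87 mm, origin at the centre of its underside; leave it alone.
- fence_face (a point): Middle of the upper edge of the fence face. The rail has no spring: once the 12 mm blade is pinched between rail and fence all is rigid, so add push in steps of some tenths of a millimetre.
- red_bottle: A small red dropper bottle with a white cap, 31 x 30 x 92 mm, origin at the centre of its underside; leave it alone.
- offcut: A small dark wood offcut lying flat, 30 x 55 x 14 mm, origin at the centre of its underside; leave it alone.
Not all that is in view belongs to the job. Leave any blue look-alike of the gauge_thick alone.

How it is judged (in metres and radians):
On the way:
1. the thick gauge stands fully down in the groove, near its middle, and has been let go (z of gauge_thick in the frame of groove_mid between -0.003 and 0.003 m and x of gauge_thick in the frame of groove_mid between -0.005 and 0.005 m and y of gauge_thick in the frame of groove_mid between -0.035 and 0.035 m and angle between gauge_thick's own z axis and vertical below 0.3 rad and contact force between the fingers and gauge_thick below 0.3 N), for 0.2 s.
At the end, for the whole second after the job is handed in: The thick gauge stands on the groove's floor (within 3 mm), within 35 mm of its middle, upright and flat to the fence (within 0.04 rad), not touched by the robot, and is pinched between rail and fence: the fingers press the rail on it with a steady 5 to 16 N through the last second (z of gauge_thick in the frame of groove_mid between -0.003 and 0.003 m and y of gauge_thick in the frame of groove_mid between -0.035 and 0.035 m and angle between gauge_thick's own z axis and vertical below 0.04 rad and angle between the x axis of gauge_thick and the x axis of fence, either way round below 0.04 rad and contact force between rail and gauge_thick between 5 and 16 N and contact force between gauge_thick and fence above 2 N and contact force between the arm and gauge_thick below 0.3 N and contact force between the fingers and rail above 4 N and x of rail in the frame of fence between -0.0135 and -0.0105 m and linear speed of rail below 0.003 m/s); the arm keeps its last pose, push and grip.
It fails at once if the gauge is rammed (more than 40 N between rail and gauge) (contact force between rail and gauge_thick above 40 N).
It fails at once if the thin gauge is taken or shifted (distance of gauge_thin from where it was at the start of the episode above 0.015 m).
It fails at once if the white bottle is disturbed (distance of white_bottle from where it was at the start of the episode above 0.02 m or angle between white_bottle's own z axis and vertical above 0.4 rad).
It fails at once if the red bottle is disturbed (distance of red_bottle from where it was at the start of the episode above 0.02 m or angle between red_bottle's own z axis and vertical above 0.4 rad).
It fails at once if the offcut is disturbed (distance of offcut from where it was at the start of the episode above 0.02 m).
It also fails if it takes over 54 s, if anything falls off the work surface, if the arm or the gripper's body presses on something with over 40 N, if the wrist force passes 120 N, or if a joint passes its speed limit or range.

## Robot

A 7-joint arm with a two-finger parallel gripper is mounted at the origin on the work surface; the furniture and walls round the work are solid. World frame = base frame: x ahead of the robot, y to its left, z up, the work surface at z = 0. Lengths are in m, angles in degrees, forces in N, time in s.
With the tool pointing down it reaches from about 0.375 to 0.925 m from the base axis. Payload 3.1 kg.
Tool frame: the origin (TCP) lies midway between the tips of the shut fingers; the grasp point (between the pads) lies 19 mm behind it; z points along the fingers, y is the line along which they close (so a half turn about z gives the same grasp; the last joint's range is limited). The gripper opens to 85 mm and grips with 20 to 120 N. Pads are 22 mm wide; open, the fingers measure 114 mm over their backs; the gripper's body (76 mm by 85 mm) begins 54 mm behind the grasp point. The pads swing forward as they close: fully open they stand 13 mm farther back than shut.
Start: joints at [-82.953, 21.939, 2.515, 91.553, -1.026, 66.532, -2.859], TCP at [0.142, 0.634, 0.231] pointing down, gripper open.
Joint ranges: [-149.38, 149.38], [-23.57, 123.04], [-84.95, 90], [0, 143.3], [-89.99, 269.99], [3.08, 112.72], [-163.45, 163.45]. Speed limits (degrees/s): [159.86, 159.86, 180, 180, 180, 180, 180].

## Interface

Orientations are given as a 3x3 rotation matrix whose columns are the frame's x, y, z axes.
In Python, from workcell import bot, snapshot, camera_params gives the robot as it stands. Calls block until the motion is done:
- bot.goto(position, orientation): joint-space move of the TCP to a pose.
- bot.movel(position, frame=None, speed=0.15, stop_force=None): straight line of the TCP; frame=None keeps the orientation; speed is the mean speed in m/s. With stop_force (N) it stops when the force on the tool has changed by that much, and returns True; else False.
- bot.goto_joints(angles): joint-space move.
- bot.command_gripper(opening): finger opening in m; the grip force is fixed at half the most; returns when the fingers have stopped.
- bot.hold(seconds).
- bot.solve_ik(position, orientation): joint angles nearest the present ones, or None.
- bot.state(): the state.
- snapshot(name): name is "scene" or "top"; returns (picture, depth): 400x640x3 uint8, red, green, blue; 400x640 float32, m along the optical axis (not along the pixel's ray), 0 where there is no reading.
- camera_params(name): a dict with "vertical_fov" (degrees; the focal length in pixels is half the picture's height over the tangent of half this angle, whatever the lens; pixels are square), "cx", "cy" (the principal point, pixels), "dist_coeffs" ([k1, k2, p1, p2, k3] as OpenCV has them; the pictures are not rectified), "R" (3x3) and "t" (3): a world point X has camera coordinates R X + t. Camera axes: x right, y down, z forward; pixel columns grow to the right and rows downward; lengths in m; the calibration is good to about 2 mm. A picture is of the moment at which its call begins. camera_params takes no time and is no camera call.
A pose or a line that the arm cannot do raises bot.PlanningError and nothing moves.
- bot.job_done(): hands the job in; it is judged then, once.
The state is a dict: "time": time; "qpos": joint angles; "qvel": joint speeds; "tau": joint torques, N m; "tool_pos": TCP position; "orientation": TCP orientation; "ft_force": force on the tool from outside, world axes, zero at the start; "moment": the same for the moment, N m; "opening": finger opening in m; "finger_force": force on a finger pad.
Only numpy, scipy, OpenCV 4.12 (cv2) and the standard library are available. Lean on these libraries where they do the work, as an engineer would, in place of code of your own. Each camera call takes 0.05 s, during which the arm holds its last target. There are 200 camera calls.

## Working session

There is one attempt and no reset: what is moved stays moved. The work goes in short steps, each a Python script; the robot and the scene stay as the last script left them, time stands still between calls to the robot, and variables do not carry over. Pictures are saved under pics/ and viewed, at most 10 in all, crops included, and the job is handed in when it is done.

```bash
ls; mkdir -p pics; python3 - <<'E'
from workcell import bot, snapshot, camera_params
import cv2,numpy as np
for n in("scene","top"):
    p,d=snapshot(n); cv2.imwrite(f"pics/{n}0.png",p[:,:,::-1]); np.save(f"{n}_d.npy",d); np.save(f"{n}_p.npy",p)
    c=camera_params(n); print(n,c['vertical_fov'],c['cx'],c['cy'],c['dist_coeffs'],np.round(c['R'],3).tolist(),c['t'],(d>0).mean())
print(bot.state())
E
```

```text
pics
scene 46.63225194496068 318.41360379026423 198.73971439093611 [-0.08080408  0.          0.          0.          0.        ] [[-0.343, 0.939, -0.012], [0.466, 0.159, -0.87], [-0.816, -0.304, -0.493]] [ 0.1349601  -0.14790237  1.93155155] 0.98887890625
top 48.78222014207525 322.21533176334776 199.5131262344918 [-0.00241273  0.          0.          0.          0.        ] [[0.016, -1.0, -0.004], [-0.995, -0.016, -0.097], [0.097, 0.005, -0.995]] [0.00285222 0.42767952 1.51534192] 0.99590625
{'time': 0.1, 'qpos': array([-82.95694699,  21.99033107,   2.50822618,  91.63866691,
        -1.02551133,  66.53094354,  -2.85896854]), 'qvel': array([ 0.02804445, -0.12228205, -0.12716891, -0.04399044, -0.0444164 ,
        0.10401728, -0.01720555]), 'tau': array([ 3.14857723e-03, -4.34728718e+01,  1.02953151e+00, -2.50453448e+01,
        1.09165497e-02,  5.38907261e-03, -7.45564421e-06]), 'tool_pos': array([0.14208847, 0.63341622, 0.22998872]), 'orientation': array([[-9.75769290e-01,  2.18801545e-01, -4.20372355e-04],
       [ 2.18801922e-01,  9.75766434e-01, -2.36306071e-03],
       [-1.06856100e-04, -2.39778035e-03, -9.99997120e-01]]), 'ft_force': array([ 0.20467402,  0.48892145, -0.59738315]), 'moment': array([ 0.00987419, -0.04060773,  0.01842677]), 'finger_force': 0.0, 'opening': 0.08508011128524802}
```

View pics/top0.png

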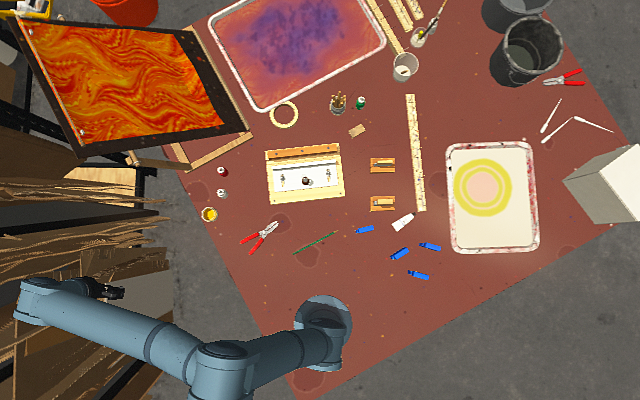

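View pics/scene0.png

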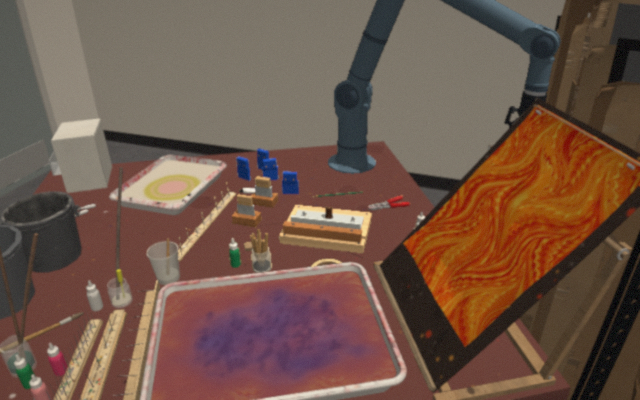

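View crops.

The top view shows the jig at about (305,173), with the fence on its far side and the knob at (306,181). The two gauge stands are at (382,165) and (382,203), and there are blue look-alikes near (400,253). I'll zoom in on both views.

```bash
cat > h.py <<'E'
import numpy as np,cv2
from workcell import bot,snapshot,camera_params
class Cam:
    def __init__(s,n):
        c=camera_params(n); f=200/np.tan(np.radians(c['vertical_fov']/2))
        s.K=np.array([[f,0,c['cx']],[0,f,c['cy']],[0,0,1]]);s.D=np.array(c['dist_coeffs'],float);s.R=np.array(c['R']);s.t=np.array(c['t'])
        s.C=-s.R.T@s.t
    def rays(s,uv):
        n=cv2.undistortPoints(np.float64(uv).reshape(-1,1,2),s.K,s.D)[:,0]
        return np.c_[n,np.ones(len(n))]@s.R
    def plane(s,uv,z):
        r=s.rays(uv); return s.C+r*((z-s.C[2])/r[:,2])[:,None]
    def depth(s,uv,d):
        return s.C+s.rays(uv)*np.float64(d).reshape(-1,1)
    def proj(s,X):
        return cv2.projectPoints(np.float64(X).reshape(-1,1,3),cv2.Rodrigues(s.R)[0],s.t,s.K,s.D)[0][:,0]
E
python3 - <<'E'
from h import *
for n,(a,b,c,d),k in(("top",(255,415,135,255),5),("scene",(220,380,140,260),5)):
    p=np.load(f"{n}_p.npy"); cv2.imwrite(f"pics/{n}_c.png",cv2.resize(p[c:d,a:b,::-1],None,fx=k,fy=k,interpolation=cv2.INTER_CUBIC))
c=Cam("top"); D=np.load("top_d.npy")
for uv in[(305,152),(305,154),(305,160),(305,166),(306,181),(305,195),(270,175),(340,175),(380,165),(380,203),(350,215),(357,130)]:
    print(uv,np.round(c.depth([uv],[D[uv[1],uv[0]]])[0],3))
E
```

```text
(305, 152) [0.586 0.071 0.061]
(305, 154) [0.579 0.071 0.061]
(305, 160) [0.566 0.072 0.021]
(305, 166) [0.539 0.07  0.053]
(306, 181) [0.49  0.067 0.034]
(305, 195) [0.442 0.07  0.026]
(270, 175) [0.51  0.193 0.03 ]
(340, 175) [ 0.514 -0.051  0.029]
(380, 165) [ 0.548 -0.188  0.042]
(380, 203) [ 0.412 -0.182  0.096]
(350, 215) [ 0.376 -0.089  0.001]
(357, 130) [ 0.679 -0.11   0.01 ]
```

View pics/top_c.png

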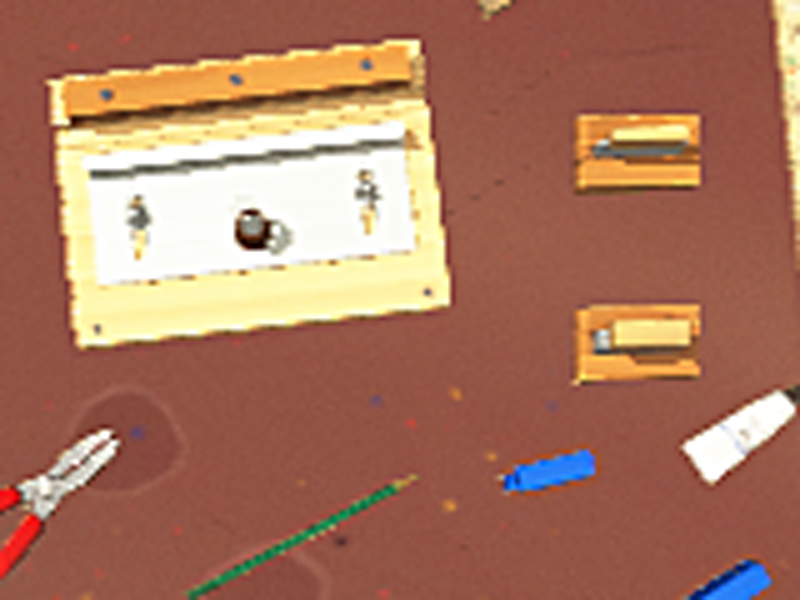

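View pics/scene_c.png

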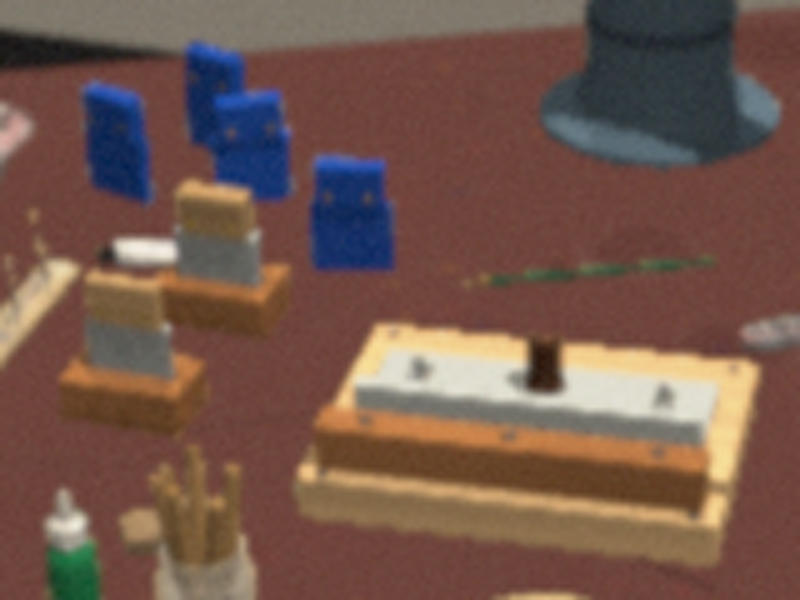

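The near stand at top (382,203), roughly (0.41, -0.185), holds the gauge with the thicker grip, about 5.6 px against 3.5 px for the far one. The fence is on the +x side of the jig, and the jig is yawed about +6.8°. Next I'll measure with masks.

```bash
python3 - <<'E'
from h import *
c=Cam("top"); P=np.load("top_p.npy"); H=cv2.cvtColor(P,cv2.COLOR_RGB2HSV).astype(int); print('C',c.C)
for u in(290,320):
    print(u,[(v,*H[v,u]) for v in range(142,206)])
print([ (v,*H[v,385]) for v in range(194,214)]); print([(v,*H[v,385]) for v in range(156,175)])
print([(u,*H[203,u]) for u in range(366,400)])
E
```

```text
C [0.27929978 0.00160656 1.54957029]
290 [(142, np.int64(6), np.int64(140), np.int64(144)), (143, np.int64(7), np.int64(141), np.int64(148)), (144, np.int64(6), np.int64(137), np.int64(149)), (145, np.int64(6), np.int64(138), np.int64(148)), (146, np.int64(6), np.int64(140), np.int64(146)), (147, np.int64(1), np.int64(133), np.int64(134)), (148, np.int64(20), np.int64(123), np.int64(241)), (149, np.int64(16), np.int64(184), np.int64(245)), (150, np.int64(15), np.int64(182), np.int64(235)), (151, np.int64(16), np.int64(182), np.int64(236)), (152, np.int64(16), np.int64(175), np.int64(243)), (153, np.int64(16), np.int64(175), np.int64(245)), (154, np.int64(16), np.int64(175), np.int64(245)), (155, np.int64(18), np.int64(171), np.int64(255)), (156, np.int64(12), np.int64(181), np.int64(86)), (157, np.int64(14), np.int64(158), np.int64(144)), (158, np.int64(18), np.int64(136), np.int64(187)), (159, np.int64(17), np.int64(142), np.int64(214)), (160, np.int64(30), np.int64(58), np.int64(255)), (161, np.int64(25), np.int64(92), np.int64(255)), (162, np.int64(23), np.int64(113), np.int64(251
[... 8319 characters left out ...]
.int64(20), np.int64(132), np.int64(255)), (387, np.int64(19), np.int64(131), np.int64(255)), (388, np.int64(20), np.int64(130), np.int64(254)), (389, np.int64(20), np.int64(136), np.int64(253)), (390, np.int64(20), np.int64(131), np.int64(255)), (391, np.int64(24), np.int64(114), np.int64(255)), (392, np.int64(20), np.int64(129), np.int64(255)), (393, np.int64(13), np.int64(168), np.int64(138)), (394, np.int64(11), np.int64(159), np.int64(148)), (395, np.int64(5), np.int64(126), np.int64(154)), (396, np.int64(7), np.int64(134), np.int64(154)), (397, np.int64(7), np.int64(136), np.int64(154)), (398, np.int64(7), np.int64(129), np.int64(158)), (399, np.int64(7), np.int64(130), np.int64(157))]
```

```bash
python3 - <<'E'
from h import *
c=Cam("top"); P=np.load("top_p.npy"); Hh,S,V=[a.astype(int) for a in cv2.split(cv2.cvtColor(P,cv2.COLOR_RGB2HSV))]
def rect(m,box,z,name):
    M=np.zeros(m.shape,np.uint8);a,b,e,f=box;M[e:f,a:b]=m[e:f,a:b]
    n,L,st,_=cv2.connectedComponentsWithStats(M); k=1+np.argmax(st[1:,4]); M=L==k
    v,u=np.nonzero(M); 
    # pixel corners -> metric rect on plane z
    pts=np.r_[[np.c_[u+i,v+j] for i in(-.5,.5) for j in(-.5,.5)]].reshape(-1,2)
    X=c.plane(pts,z)[:,:2]; r=cv2.minAreaRect((X*1000).astype(np.float32)); Xc=c.plane(np.c_[u,v],z)[:,:2]
    ev,W=np.linalg.eigh(np.cov(Xc.T)); 
    print(name,'rect c',np.round(r[0],1),'size',np.round(r[1],1),'ang',round(r[2],1),'centroid',np.round(Xc.mean(0)*1000,1),'pca yaw',np.round(np.degrees(np.arctan2(-W[0,1],W[1,1])),2)%180)
    return M
fence=(Hh>=14)&(Hh<=19)&(S>160)&(V>195)
rect(fence,(262,345,140,162),.062,'fence')
grip=(S>88)&(S<148)&(V>235)
rect(grip,(374,396,196,207),.100,'gripNear'); rect(grip,(374,396,157,166),.100,'gripFar')
wood=(Hh>=9)&(Hh<=30)&(S>100)&(V>120)
# near stand outline
st=~((Hh<9)&(S>110)&(S<150)); rect(st,(365,400,192,215),.032,'standNear')
rect(st,(365,400,153,177),.032,'standFar')
white=(S<20)&(V>235); rect(white,(265,345,155,200),.0365,'rail')
dark=(V<130)&(Hh<14)|((V<110)); rect(dark,(298,312,174,186),.077,'knob')
# edge lines by columns, sub-pixel on V
def edge(cols,rng,fn,z):
    q=[]
    for u in cols:
        p=[v for v in range(*rng) if fn(u,v)]
        q.append((u,p))
    return q
V2=V.astype(float)
pts=[];rp=[]
for u in range(272,338):
    v0=int(round(156-(u-290)*0.1)); col=V2[v0-3:v0+3,u]; i=np.argmin(np.diff(col)); 
    a=col[i-1] if i else col[i]; b=col[min(i+2,5)]; # half-level
    lo,hi=col.min(),col[0]; th=(lo+hi)/2; k=np.argmax(col<th); pts.append((u,v0-3+k-1+(col[k-1]-th)/(col[k-1]-col[k])))
for u in range(274,336):
    v0=int(round(163.5-(u-290)*0.1)); col=S[v0-2:v0+4,u].astype(float); k=np.argmax(col<50)
    if k>0: rp.append((u,v0-2+k-1+(col[k-1]-50)/(col[k-1]-col[k])))
for n,q in(('fenceface top edge',pts),('rail face top edge',rp)):
    X=c.plane(q,.062)[:,:2]
    for _ in range(3):
        f=np.polyfit(X[:,1],X[:,0],1); r=X[:,0]-np.polyval(f,X[:,1]); X=X[abs(r)<2*r.std()+1e-4]
    print(n,len(X),'x at y=.07',np.polyval(f,.07),'yaw',np.degrees(np.arctan(-f[0])),'rms',r.std())
E
```

```text
fence rect c [590.9  80.7] size [ 27.3 241.2] ang 7.3 centroid [590.5  83.7] pca yaw 7.35
gripNear rect c [ 418.2 -198. ] size [16.6 49.7] ang 0.9 centroid [ 418.2 -198. ] pca yaw 0.99
gripFar rect c [ 551.9 -197.7] size [10.1 50. ] ang 0.9 centroid [ 551.3 -198.9] pca yaw 1.91
standNear rect c [ 415.9 -195.4] size [55.5 90.4] ang 0.9 centroid [ 417.1 -196.6] pca yaw 3.98
standFar rect c [ 549.8 -195.9] size [59.  92.1] ang 4.1 centroid [ 549.7 -195.9] pca yaw 5.38
rail rect c [500.7  71. ] size [ 75.3 223.7] ang 7.2 centroid [501.  72.] pca yaw 7.27
knob rect c [482.2  68.3] size [20.4 23.6] ang 0.9 centroid [481.   67.7] pca yaw 2.2
fenceface top edge 64 x at y=.07 0.5800423372425263 yaw 7.358575342512722 rms 0.0006147667986001469
rail face top edge 61 x at y=.07 0.5515533450896812 yaw 7.260550372906652 rms 0.0007793076079241638
```

Measured sizes match the spec: fence 27x241, thick grip 16.6x50, thin grip 10x50. The gap is about 28 mm and the jig yaw 7.3°. Now I'll grasp the thick gauge.

```bash
cat >> h.py <<'E'
YAW=7.3
def ori(a,s=1):
    a=np.radians(a); y=s*np.array([np.cos(a),np.sin(a),0]); z=np.array([0,0,-1.]); return np.c_[np.cross(y,z),y,z]
def st(m=''):
    s=bot.state(); print(m,'t',round(s['time'],2),'p',np.round(s['tool_pos'],4),'f',np.round(s['ft_force'],2),'op',round(s['opening'],4),'ff',round(s['finger_force'],1)); return s
xh=np.array([np.cos(np.radians(YAW)),np.sin(np.radians(YAW)),0]); yh=np.array([-xh[1],xh[0],0])
F=np.array([.5787,.079,0])
E
python3 - <<'E'
from h import *
d=np.array([.142,.634])/.65
G=np.array([.418,-.198,0])
for s in(1,-1):
    print(s,*[None if q is None else np.round(q) for q in(bot.solve_ik(p,ori(a,s)) for p,a in((G+[0,0,.2],1),(G+[0,0,.067],1),(F+[0,0,.1],YAW),(F-.09*xh+[0,0,.046],YAW)))])
E
```

```text
1 [-73. -14.  89. 121.  16.  61.   8.] [-26.  23.  54. 126. -27.  43.  46.] [-42.  28.  37. 108. -21.  51.  13.] [-46.  25.  38. 122. -23.  41.  15.]
-1 [ -56.   12.   84.  121.  -13.   59. -144.] [ -42.   46.   79.  126.  -56.   59. -109.] [ -66.   55.   78.  109.  -59.   70. -139.] [ -72.   56.   78.  123.  -64.   64. -132.]
```

```bash
python3 - <<'E'
from h import *
for az in(77.4,70,60):
    a=np.radians(az);p=[.48*np.cos(a),.48*np.sin(a),.32]
    s=1
    for s in(1,-1):
        q=bot.solve_ik(p,ori(az,s)); print(az,s,None if q is None else np.round(q,1))
        q=bot.solve_ik(p,ori(az+90,s)); print(az,'90',s,None if q is None else np.round(q,1))
E
```

```text
77.4 1 [-84.1  -0.8   1.8 107.8   0.   73.   -5. ]
77.4 90 1 [-7.270e+01 -3.000e-01 -9.600e+00  1.073e+02 -1.000e-01  7.300e+01
  8.520e+01]
77.4 -1 None
77.4 90 -1 [-95.3  -1.3  12.8 108.3   0.3  73.  -95.2]
70 1 [-8.00e+01 -9.00e-01  5.10e+00  1.08e+02  1.00e-01  7.30e+01 -5.00e+00]
70 90 1 [-6.880e+01 -5.000e-01 -6.100e+00  1.075e+02 -1.000e-01  7.300e+01
  8.510e+01]
70 -1 None
70 90 -1 [-91.2  -1.5  16.1 108.4   0.4  73.  -95.3]
60 1 [-74.7  -1.2   9.6 108.1   0.2  73.   -5.1]
60 90 1 [-63.8  -0.7  -1.1 107.7  -0.   73.   85.1]
60 -1 None
60 90 -1 [-85.5  -1.7  20.3 108.6   0.6  73.  -95.4]
```

```bash
python3 - <<'E'
from h import *
bot.goto([.105,.468,.32],ori(77.4)); st()
q=np.array(bot.state()['qpos']); q[0]=20; q[2]=0; bot.goto_joints(q); st()
G=np.array([.418,-.198,0])
bot.goto(G+[0,0,.18],ori(1)); s=st(); print(np.round(s['qpos'],1))
bot.movel(G+[0,0,.067],speed=.1,stop_force=8); st()
bot.command_gripper(0.0); st('grip')
p,d=snapshot("scene"); cv2.imwrite("pics/g1.png",cv2.resize(p[140:260,200:360,::-1],None,fx=5,fy=5))
E
```

```text
t 0.89 p [0.1051 0.4685 0.3197] f [-0.01 -0.54  0.06] op 0.0852 ff 0.0
 t 3.53 p [ 0.4353 -0.2011  0.3197] f [ 0.12  0.02 -0.02] op 0.085 ff 0.0
 t 4.15 p [ 0.4191 -0.1977  0.1807] f [1.07 0.39 0.37] op 0.0855 ff 0.0
[ 20.    5.    0.2 119.3  -0.   55.6  21.2]
 t 5.43 p [ 0.4187 -0.1983  0.0676] f [ 0.03 -0.05 -0.48] op 0.0853 ff 0.0
grip t 6.06 p [ 0.4179 -0.198   0.0672] f [-1.39  0.31  2.97] op 0.0171 ff 58.8
```

View pics/g1.png

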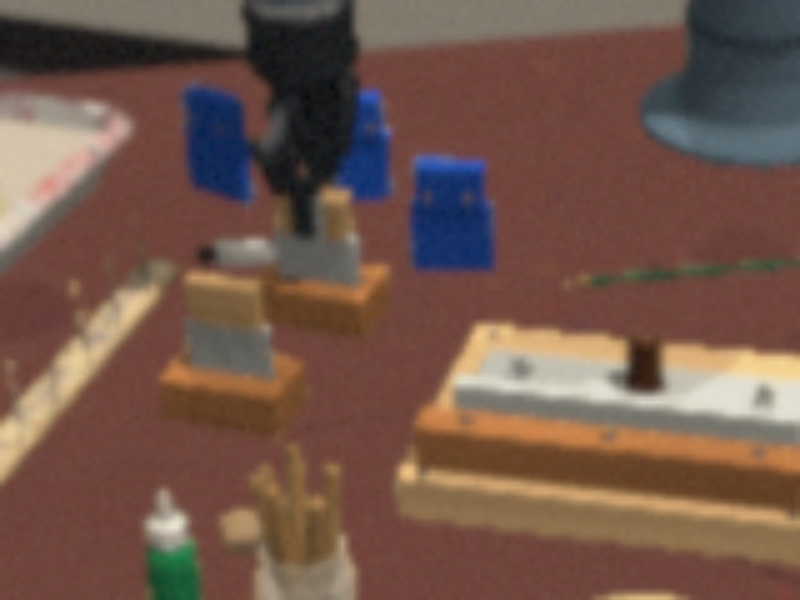

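The opening reads 17 mm, which fits the 18 mm grip, and the fingers are centred on the thick gauge at crop (315,210). I'll lift it, carry it over, go down between rail and fence, and touch the fence.

```bash
python3 - <<'E'
from h import *
G=np.array([.418,-.198,0])
bot.movel(G+[0,0,.2],speed=.15); st('lift')
bot.goto(F-.012*xh+[0,0,.2],ori(YAW)); st('above')
bot.movel(F-.012*xh+[0,0,.130],speed=.12)
print(bot.movel(F-.012*xh+[0,0,.100],speed=.04,stop_force=4)); bot.hold(.2); st('down45')
print(bot.movel(F+.003*xh+[0,0,.100],speed=.012,stop_force=3)); s=st('touch')
print('xh rel',(s['tool_pos']-F)@xh, 'yh',(s['tool_pos']-F)@yh)
p,d=snapshot("scene"); cv2.imwrite("pics/g2.png",cv2.resize(p[140:260,240:400,::-1],None,fx=5,fy=5))
E
```

```text
lift t 7.14 p [ 0.417  -0.1976  0.1988] f [-0.25  0.92 -2.88] op 0.0175 ff 58.5
above t 8.33 p [0.5664 0.0747 0.1994] f [-0.52 -0.66 -1.98] op 0.0173 ff 58.6
False
down45 t 10.17 p [0.5671 0.0775 0.1004] f [-0.58 -0.55 -1.48] op 0.017 ff 58.6
True
touch t 10.84 p [0.571  0.078  0.0987] f [ 0.03  0.   -2.06] op 0.0172 ff 58.7
xh rel -0.007743934462653161 yh -5.6652063237798155e-05
```

View pics/g2.png

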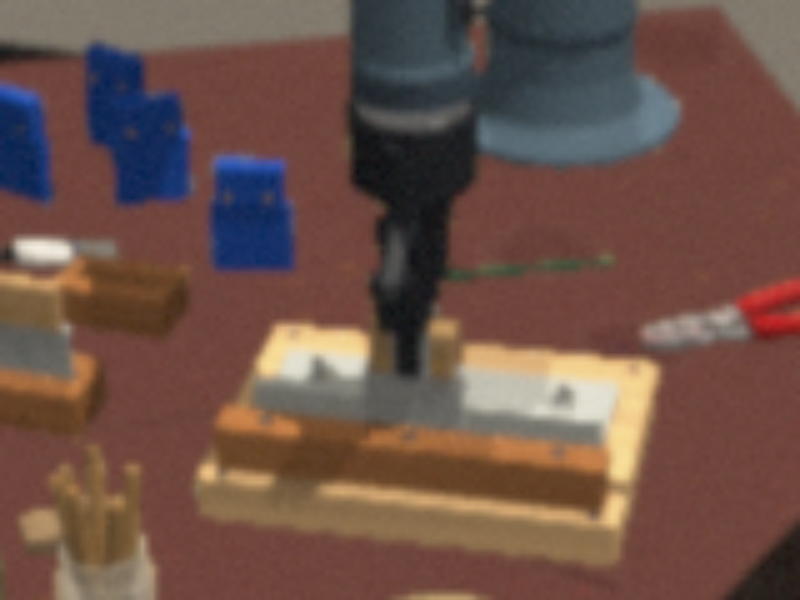

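The gauge is now between the rail and the fence, near the fence's middle screw at crop (405,435). The touch reading isn't convincing, so I'll repeat it in small steps.

```bash
python3 - <<'E'
from h import *
b=None
for r in np.arange(-.008,.0005,.0007):
    bot.movel(F+r*xh+[0,0,.100],speed=.01); bot.hold(.12)
    f=np.mean([bot.state()['ft_force'] for _ in range(1)],0); s=bot.state()
    print(round(r*1000,1),'act',np.round((s['tool_pos']-F)@xh*1000,2),np.round([f@xh,f@yh,f[2]],2))
    if f@xh<-4: break
E
```

```text
-8.0 act -8.09 [-0.54 -0.77 -1.18]
-7.3 act -7.31 [-0.47 -1.14 -1.8 ]
-6.6 act -6.62 [-0.57 -0.06 -1.87]
-5.9 act -6.51 [-1.42 -0.27 -1.22]
-5.2 act -6.36 [-5.22  0.73 -0.19]
```

Contact is at -6.5 mm, where -6 was predicted. I'll back off to -8.5, lower it to the floor and release.

```bash
python3 - <<'E'
from h import *
c=F-.0085*xh
bot.movel(c+[0,0,.100],speed=.02); bot.hold(.1)
print(bot.movel(c+[0,0,.078],speed=.03,stop_force=6)); st('a')
print(bot.movel(c+[0,0,.069],speed=.01,stop_force=6)); st('floor'); bot.hold(.1); st()
E
```

```text
False
a t 14.12 p [0.5704 0.078  0.0781] f [-0.38 -0.24 -1.49] op 0.0173 ff 58.8
True
floor t 14.81 p [0.5702 0.0779 0.0712] f [-0.16  0.26  5.24] op 0.0172 ff 59.6
 t 14.91 p [0.5702 0.0779 0.0712] f [1.   0.18 5.94] op 0.017 ff 59.7
```

```bash
python3 - <<'E'
from h import *
c=F-.0085*xh
bot.command_gripper(.05); bot.hold(.3); st('open')
bot.movel(c+[0,0,.17],speed=.15); bot.command_gripper(.045)
bot.movel(F-.18*xh+[0,0,.25],speed=.25); st('clear')
for n in("top","scene"):
    p,d=snapshot(n); np.save(f"{n}_p2.npy",p); 
    (a,b,e,f)=(255,415,135,255) if n=="top" else (240,400,140,260)
    cv2.imwrite(f"pics/{n}3.png",cv2.resize(p[e:f,a:b,::-1],None,fx=4,fy=4,interpolation=cv2.INTER_CUBIC))
E
```

```text
open t 15.62 p [0.5686 0.0776 0.0698] f [-1.15 -1.25 -0.1 ] op 0.0505 ff 0.0
clear t 17.57 p [0.4008 0.0562 0.2499] f [ 0.37 -0.34  0.76] op 0.0447 ff 0.0
```

View pics/scene3.png

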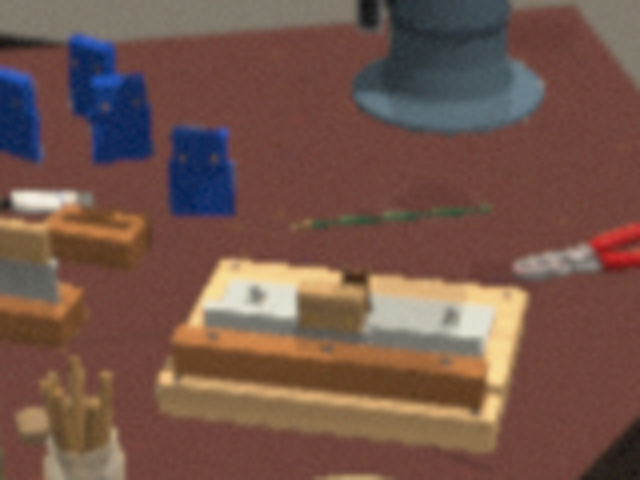

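The gauge stands upright and fully down, with only its grip visible at crop (333,305), in front of the fence's middle screw. Next I'll grip the knob.

```bash
python3 - <<'E'
from h import *
k=F-.0925*xh
bot.movel(k+[0,0,.15],speed=.2); bot.movel(k+[0,0,.10],speed=.15)
print(bot.movel(k+[0,0,.048],speed=.05,stop_force=5)); st('down')
bot.command_gripper(0.0); s=st('grip'); bot.hold(.3); s=st(); print('rel',(s['tool_pos']-F)@xh)
E
```

```text
False
down t 20.17 p [0.4874 0.0674 0.0483] f [ 0.01  0.41 -0.29] op 0.0449 ff 0.0
grip t 20.5 p [0.4878 0.0674 0.0487] f [ 0.23 -0.12  3.24] op 0.0208 ff 58.8
 t 20.8 p [0.4877 0.0674 0.0487] f [-1.7  -0.47  5.31] op 0.0208 ff 59.1
rel -0.09169362383303528
```

```bash
cat >> h.py <<'E'
def favg(n=10):
    a=[]
    for _ in range(n):
        bot.hold(.03); a.append(bot.state()['ft_force'])
    a=np.array(a); return np.round([*(np.mean(a,0)@np.c_[xh,yh,[0,0,1]]),(a@xh).std()],2)
E
python3 - <<'E'
from h import *
z=bot.state()['tool_pos'][2]
print('stat',favg())
P=lambda r:F+r*xh+[0,0,.048]
print(bot.movel(P(-.080),speed=.02,stop_force=8)); print('slid',favg(), (bot.state()['tool_pos']-F)@xh)
for r in np.arange(-.0795,-.070,.0004):
    bot.movel(P(r),speed=.008); f=favg(6); s=bot.state()
    print(round(r*1000,1),'act',round((s['tool_pos']-F)@xh*1000,2),f)
    if f[0]<-5: break
print(s['time'])
E
```

```text
stat [-0.69 -0.18  5.43  0.57]
False
slid [-0.87 -0.24  5.65  0.59] -0.07923816906918454
-79.5 act -78.9 [-1.3  -0.26  6.11  0.46]
-79.1 act -78.56 [-1.32 -0.15  6.26  0.66]
-78.7 act -78.23 [-1.46 -0.64  6.2   0.52]
-78.3 act -77.82 [-1.3   0.06  6.08  0.5 ]
-77.9 act -77.42 [-1.04 -0.41  6.12  0.49]
-77.5 act -77.2 [-1.69 -0.42  6.72  0.51]
-77.1 act -76.97 [-2.06 -0.03  6.84  0.49]
-76.7 act -76.58 [-2.28 -0.01  7.52  0.59]
-76.3 act -76.24 [-1.88 -0.33  8.06  0.33]
-75.9 act -75.85 [-2.55  0.01  7.35  0.57]
-75.5 act -75.44 [-1.86 -0.    7.37  0.36]
-75.1 act -75.24 [-2.36 -0.29  7.85  0.48]
-74.7 act -75.23 [-3.47 -0.4   8.76  0.67]
-74.3 act -75.24 [-4.15 -0.22  9.96  0.47]
-73.9 act -75.2 [-5.18 -0.48 10.63  0.4 ]
28.9917
```

The rail stopped at -75.2 and the force is now climbing, so the gauge is pinched. I'll ease off the vertical preload and step up to about 10 N net.

```bash
python3 - <<'E'
from h import *
for i in range(22):
    r=-.0739+.0003*i
    bot.movel(F+r*xh+[0,0,.0485],speed=.008); f=favg(6); s=bot.state()
    print(round(r*1000,1),'act',round((s['tool_pos']-F)@xh*1000,2),f)
    if f[0]<-11: break
bot.hold(.5); print(favg(12)); bot.hold(.5);print(favg(12)); st()
E
```

```text
-73.9 act -75.23 [-4.18  0.01  7.77  0.35]
-73.6 act -75.24 [-4.39 -0.02  8.51  0.47]
-73.3 act -75.23 [-5.54  0.3   9.2   0.56]
-73.0 act -75.26 [-6.08 -0.45 10.01  0.37]
-72.7 act -75.23 [-6.6  -0.13 10.21  0.41]
-72.4 act -75.23 [-7.25 -0.14 11.11  0.71]
-72.1 act -75.23 [-7.81 -0.15 11.93  0.47]
-71.8 act -75.24 [-8.28 -0.04 12.8   0.56]
-71.5 act -75.25 [-8.99  0.02 13.86  0.34]
-71.2 act -75.24 [-9.25 -0.17 13.93  0.49]
-70.9 act -75.27 [-9.86  0.33 15.11  0.33]
-70.6 act -75.25 [-10.58  -0.13  15.4    0.59]
-70.3 act -75.25 [-1.118e+01 -1.000e-02  1.618e+01  4.000e-01]
[-11.44  -0.05  16.23   0.37]
[-11.31  -0.44  16.29   0.42]
 t 36.64 p [0.504  0.0694 0.0486] f [-11.13  -1.79  16.63] op 0.0209 ff 61.4
```

The gripper is also picking up a vertical load of 16 N. I'll bleed it off by raising the commanded z, then trim x.

```bash
python3 - <<'E'
from h import *
r,z=-.0703,.0485
for i in range(24):
    f=favg(6); print(round(r*1e3,2),round(z*1e3,2),f)
    dz=f[2]-1; dx=11.3+f[0]
    if abs(dz)<1.5 and abs(dx)<.6: break
    z+=np.clip(dz*.00015,-.0005,.0005); r+=np.clip(dx*.0003,-.0004,.0004)
    bot.movel(F+r*xh+[0,0,z],speed=.01)
bot.hold(.5); print(favg(15)); s=st(); print((s['tool_pos']-F)@xh)
E
```

```text
-70.3 48.5 [-11.26   0.07  16.     0.31]
-70.29 49.0 [-10.73   0.06  12.72   0.32]
-70.12 49.5 [-10.05   0.24  10.35   0.75]
-69.74 50.0 [-9.49 -0.1   7.84  0.34]
-69.34 50.5 [-8.9   0.48  5.61  0.29]
-68.94 51.0 [-8.31  0.25  3.31  0.19]
-68.54 51.35 [-8.1   0.05  2.22  0.85]
-68.14 51.53 [-8.76  0.17  1.63  0.37]
-67.74 51.62 [-9.42  0.61  2.1   0.42]
-67.34 51.79 [-9.86  0.43  1.75  0.48]
-66.94 51.9 [-9.99  0.29  1.74  0.48]
-66.55 52.01 [-11.07   0.49   2.76   0.66]
-66.48 52.28 [-10.53   0.95   1.16   0.7 ]
-66.25 52.3 [-10.77   0.56   1.38   0.19]
[-10.85   0.76   1.54   0.51]
 t 43.69 p [0.504  0.0694 0.0488] f [-11.09  -0.49   0.76] op 0.0211 ff 60.7
-0.07529142329171534
```

```bash
python3 - <<'E'
from h import *
p,d=snapshot("scene"); cv2.imwrite("pics/end.png",cv2.resize(p[160:260,260:400,::-1],None,fx=5,fy=5))
E
```

```text
(no output)
```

View pics/end.png

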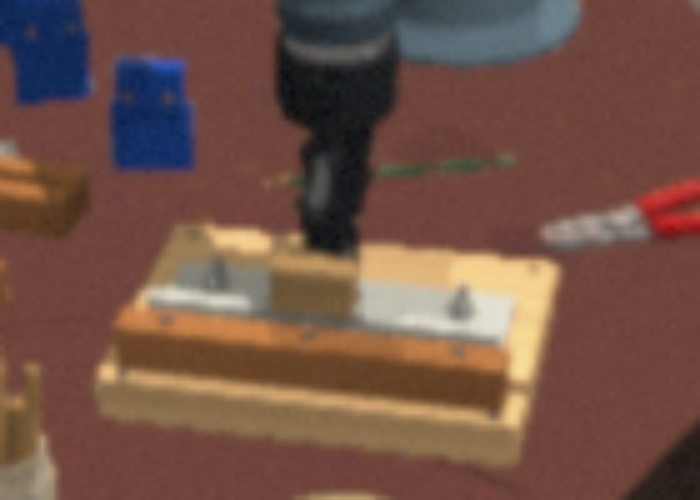

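The rail is up against the gauge, which stands upright at crop (315,285), flat to the fence at its middle. I'll hand it in.

```bash
python3 -c "
from h import *
print(favg(5)); print(bot.job_done())"
```

```text
[-10.82   0.34   1.28   0.41]
the job is handed in; nothing more can be done
None
```

The thick gauge stands fully down at the middle of the groove, pinched flat against the fence, and the arm is still holding the rail with an estimated 9–12 N push; the job is handed in, but no verdict came back.

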